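# Stamp two soap bars in the arbor press and hold the lever down

### The arm

A 6-joint arm with a two-finger parallel gripper is mounted at the origin on the work surface. World frame = base frame: x ahead of the robot, y to its left, z up, the work surface at z = 0. Lengths are in m, angles in rad, forces in N, time in s.
With the tool pointing down it reaches from about 0.375 to 0.9 m from the base axis. Payload 3.1 kg.
Tool frame: the origin (TCP) lies at the very end of the fingers, on their centre line; the grasp point (between the pads) lies robot.grasp_offset behind it (robot.grasp_offset is the distance from the TCP to the grasp point, in m); z points along the fingers, y is the direction in which the jaws open and shut (so a half turn about z gives the same grasp; the last joint's range is limited). The gripper opens to 87 mm and grips with 3 to 60 N. Pads are 19 mm wide; open, the fingers measure 117 mm over their backs; the gripper's body (75 mm by 190 mm) begins 51 mm behind the grasp point.
Start: joints at [-1.29, 0.527, 1.433, -0, 1.181, -0.178], TCP at [0.277, -0.56, 0.223] pointing down, gripper open.
Joint ranges: [-3.08, 3.08], [-0.75, 2.2], [0.22, 2.44], [-1.43, 4.57], [0, 2.65], [-2.85, 2.85]. Speed limits (rad/s): [2.79, 2.79, 3.14, 3.14, 3.14, 3.14].

### API

Orientations are given as a unit quaternion [x, y, z, w].
In Python, from rig import robot gives the robot as it stands.
- The arm moves only by the tool drive_tool, never from a script. Its argument "targets" is one flat list of numbers, 6 for each row, row after row: the shift along the tool's x, y, z in cm, then the turn, a rotation vector about the tool's x, y, z in degrees. A call has 1 to 12 rows; each row is the pose to reach, as a shift and turn from the pose commanded when the call began, along the tool's axes at that moment; what a row does not reach only later rows make up. A row lasts 1/12 s, in which the tool goes at most 41.7 mm and 7.16 degrees, less where a joint would pass 70% of its speed; a pose out of reach is approached as far as the arm can. A call with a gripper value outside its range is refused whole. "grip" is the gripper command: -1 is fully open, 1 is shut, values between are in proportion, set as the call begins (left out, the last holds). The fingers move at their own pace and stop on an object; "squeeze" is the grip in N (left out, the last holds). Time passes only in rows, so rows that repeat a pose let the fingers close. It gives the time, the measured TCP pose, the force and the opening at its end, in the units of the state.
- robot.get_obs(): the state, without advancing time (a new reading comes with each control period).
- robot.camera(name): name is "side" or "top" or "wrist"; returns (picture, depth): 420x560x3 uint8, red, green, blue; 420x560 float32, m along the optical axis (not along the pixel's ray), 0 where there is no reading.
- robot.calibration(name): a dict with "mtx" (3x3 intrinsics, pixels), "distortion" ([k1, k2, p1, p2, k3] as OpenCV has them; the pictures are not rectified), "R" (3x3) and "t" (3): a world point X has camera coordinates R X + t; the wrist camera has in their place "hand_eye" (4x4, takes a point from camera to tool coordinates, whose origin is the TCP and whose axes are the flange's). Camera axes: x right, y down, z forward; pixel columns grow to the right and rows downward; lengths in m; the calibration is good to about 2 mm. A picture is of the moment at which its call begins: read the wrist's pose just before it. calibration takes no time and is no camera call.
- robot.hand_in(): hands the job in, once; it reports no verdict.
The state is a dict: "time": time; "q": joint angles; "joint_velocities": joint speeds; "joint_torque": joint torques, N m; "position": TCP position; "tool_rot": TCP orientation; "ft_force": force on the tool from outside, world axes, zero at the start; "moment": the same for the moment, N m; "grip_width": finger opening in m.
Only numpy, scipy, OpenCV 4.12 (cv2) and the standard library are available. Lean on these libraries where they do the work, as an engineer would, in place of code of your own. Each camera call takes 0.05 s, during which the arm holds its last target.

### The job

Move the loose soap bar along the bed of the arbor press until it butts flush and in line against the bar that already sits in the corner stop, so that both lie under the twin stamp. Then take the press lever by the ball knob at its end, bring it down to level so that the stamp bears on both bars, and keep it level against its return spring: the program finishes while you are still holding the lever there. Leave the jars, pot, bottle, tin and brush around the press where they are.

Things in the scene. Friction and masses are not known exactly. Their poses are not given: they have to be found in the camera images.
- press: Arbor press of dark cast iron, fixed to the table. Origin: on the table below the ram's axis; x from the press's front to its column, y to the open end of the bed, z up. Head: x -40 to 113, y -27 to 27, z 135 to 201 mm. Column: x 57 to 113, y -24 to 24 mm. Spring housing on the head to y = 38 mm. Steel ram through the head, top at z = 253 mm with the lever up. Lever on the -y side.
- bed (a point): The bed: aluminium plate, its top 42 mm above the table, x -66 to 46, y -105 to 205 mm in the press's frame. Two steel guides, 8 mm high, stand on it: an end stop (face towards the bars at y = -80.5 mm) and a back rail (front face at x = 29 mm, from y = -90 to 37 mm). This point: on the bed's top, x 0, y 0; axes as the press.
- nest (a point): Where the centre of the second bar belongs: x 0, y 40, z 56 mm in the frame of the press. Fixed to the press, with its axes.
- stamp: Twin stamp: two brass blocks, 34 x 40 mm (x, y), at y = -40 and 40 mm, under a steel plate 50 x 110 mm, its top 19 mm above the stamping face. Origin: centre of the stamping face, with the lever up 77.5 mm above the table (7.5 above the bars). Comes down 13 mm per rad of lever; rubber cushions above it then give a few mm. Above, z 104 to 113 mm, is a plate 50 x 90 mm.
- bar_seated: Pale cream soap bar, 55 x 80 x 28 mm (x, y, z), loose on the bed, already in place at the end stop (within 1 mm) and along the back rail. Origin: its centre. Axes parallel to the press's.
- bar_loose: Second cream soap bar, 55 x 80 x 28 mm (x, y, z), 80 to 170 g, lying loose and askew on the open (+y) end of the bed, several cm from the first bar. Origin: its centre, 14 mm above the bed. It belongs against the first bar's +y end face (centres 80 mm apart), long sides in line. The cream bars in a wooden tray at the back are stock, not part of the job.
- lever: Lever: steel rod 12 mm thick with a black ball knob 32 mm across. Origin: the ball's centre; x along the rod to the hub, 170 mm away; y parallel to the press's y, the turning axis. Swings in the plane y = -55 mm about the hub at x 24, z 168 mm (press frame). Ball raised: x -88, z 296 mm; level: x -146, z 168 mm. Springs back up. At the ball: 3 to 5 N to move it, about 10 N at level.
- lever_hub (a joint): Angle of the lever, rad: 0 raised (49 degrees above level, ball towards the robot), growing as the ball is brought down; 0.58 where the stamp meets the bars, 0.85 level, 1.10 lower stop.
- brush: Bystander: wooden brush, 120 mm long, lying in front of the bed's open end.
- tin: Bystander: flat round aluminium tin, 65 mm across, 24 mm high, on the table in front of the press foot. Origin: centre of its underside.
- cream_pot: Bystander: white cream pot, 72 mm across, 45 mm high, right of the press. Origin: centre of its underside.
- candle_a: Bystander: amber candle jar, 80 mm across, 95 mm high, right of the press and further back. Origin: centre of its underside.
- candle_b: Bystander: amber candle jar, 80 mm across, 95 mm high, well to the left or right of the press. Origin: centre of its underside.
- lotion: Bystander: white pump bottle, 58 mm across, 180 mm high, well to the other side of the press. Origin: centre of its underside.
Things that resemble listed ones, but are neither listed nor needed, are in the scene too. Leave any red or turquoise look-alike of the bar_seated alone. What is shaped like the bar_loose but green is not meant.

How it is judged:
By the outcome, as a careful person would: the job done as asked, in the order asked, and still so for the second after the job is handed in, while the arm keeps its last pose, push and grip.
It also fails if it takes over 61 s, if anything falls off the work surface, if the arm or the gripper's body presses on something with over 40 N, if the wrist force passes 120 N, or if a joint passes its speed limit or range.

## Working session

There is one attempt and no reset: what is moved stays moved. The work goes in short steps, Python scripts to look and compute and a tool call to move; the robot and the scene stay as the last step left them, time stands still between calls to the robot, and variables do not carry over. Pictures are saved under pics/ and viewed, and the job is handed in when it is done.

Besides the shell and the picture viewer there is one more tool, called after "Emit:" by a JSON object that holds its "api" and its "payload". drive_tool: Moves the arm, as the interface text tells. Its arguments: {"type":"object","properties":{"targets":{"type":"array","items":{"type":"number"}},"grip":{"type":"number"},"squeeze":{"type":"number"}},"required":["targets"]}

```bash
mkdir -p pics; ls; python3 - <<'E'
from rig import robot
import cv2,numpy as np
o=robot.get_obs();print(o);print(robot.grasp_offset)
for n in ["side","top","wrist"]:
    p,d=robot.camera(n);cv2.imwrite(f"pics/{n}0.png",p[:,:,::-1]);np.savez(f"{n}0.npz",p=p,d=d)
    print(n,robot.calibration(n))
E
```

```text
pics
{'time': 0.0, 'q': array([-1.28952383e+00,  5.28495370e-01,  1.43390526e+00, -2.58826208e-05,
        1.18141109e+00, -1.78478346e-01]), 'joint_velocities': array([ 0.00082505,  0.00028868,  0.00015788, -0.00041696,  0.00087359,
       -0.0004571 ]), 'joint_torque': array([ 1.81192736e-04, -4.40041924e+01, -1.76597857e+01,  6.33521006e-02,
        5.85227937e-02, -1.65051201e-04]), 'position': array([ 0.2771504 , -0.5593611 ,  0.22155277]), 'tool_rot': array([ 9.73693067e-01,  2.27860879e-01, -6.89529310e-05, -1.10745280e-03]), 'ft_force': array([-0.04471378, -0.0668512 , -0.37867723]), 'moment': array([0.04132255, 0.05967549, 0.03887296]), 'grip_width': 0.08680263708448263}
0.0187
side {'mtx': array([[429.02610703,   0.        , 273.6805285 ],
       [  0.        , 429.02610703, 220.98731831],
       [  0.        ,   0.        ,   1.        ]]), 'distortion': array([-0.09072983,  0.        ,  0.        ,  0.        ,  0.        ]), 'R': array([[-0.80806947, -0.58906818,  0.00473531],
       [-0.40066499,  0.54369427, -0.73747143],
       [ 0.43184639, -0.59782541, -0.67536173]]
[... 409 characters left out ...]
  [ 0.05096999,  0.01826907, -0.99853307]]), 't': array([0.03682497, 0.56994967, 1.15404451])}
wrist {'mtx': array([[298.5958169 ,   0.        , 282.62947628],
       [  0.        , 298.5958169 , 207.6733099 ],
       [  0.        ,   0.        ,   1.        ]]), 'distortion': array([0.00391138, 0.        , 0.        , 0.        , 0.        ]), 'hand_eye': array([[ 3.46920522e-04, -9.62940318e-01, -2.69714336e-01,
         7.41947733e-02],
       [ 9.99999816e-01,  1.99883651e-04,  5.72622257e-04,
         9.63468546e-04],
       [-4.97489572e-04, -2.69714485e-01,  9.62940210e-01,
        -1.62973866e-01],
       [ 0.00000000e+00,  0.00000000e+00,  0.00000000e+00,
         1.00000000e+00]])}
```

View pics/top0.png

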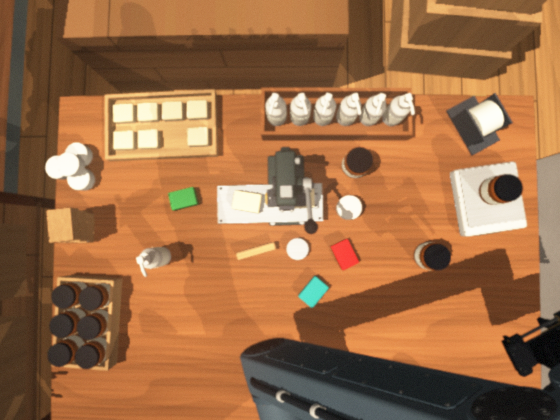

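View pics/side0.png

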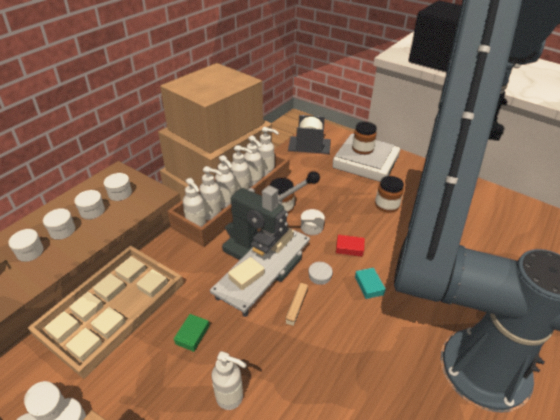

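View pics/wrist0.png

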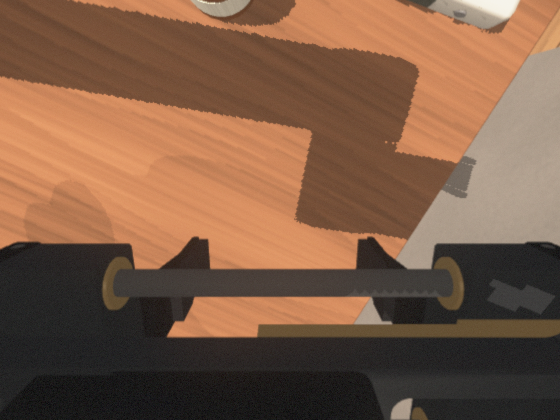

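The top view shows the press head near (286,180) and the bed from (217,186) to (325,222). The loose bar is at (247,201) and the knob at (311,227). The side view shows the bed, with the loose bar at (247,272) and the knob at (313,177). Next I'll measure the corners.

```bash
cat > h.py <<'E'
import cv2,numpy as np
from rig import robot
from scipy.spatial.transform import Rotation as Ro
def cal(n,obs=None):
    c=robot.calibration(n)
    if n!="wrist": return c["mtx"],c["distortion"],c["R"],c["t"]
    Rt=Ro.from_quat(obs["tool_rot"]).as_matrix();H=c["hand_eye"]
    Rc=Rt@H[:3,:3];tc=Rt@H[:3,3]+obs["position"]
    return c["mtx"],c["distortion"],Rc.T,-Rc.T@tc
def ray(c,uv):
    K,D,R,t=c
    u=cv2.undistortPoints(np.array(uv,float).reshape(-1,1,2),K,D).reshape(-1,2)
    d=np.c_[u,np.ones(len(u))]@R
    return -R.T@t,d
def onz(c,uv,z):
    o,d=ray(c,uv); return o+d*((z-o[2])/d[:,2])[:,None]
def proj(c,X):
    K,D,R,t=c
    return cv2.projectPoints(np.array(X,float).reshape(-1,3),cv2.Rodrigues(R)[0],np.array(t),K,D)[0].reshape(-1,2)
def two(c1,uv1,c2,uv2):
    o1,d1=ray(c1,[uv1]);o2,d2=ray(c2,[uv2]);d1=d1[0];d2=d2[0]
    s=np.linalg.lstsq(np.c_[d1,-d2],o2-o1,rcond=None)[0]
    a=o1+s[0]*d1;b=o2+s[1]*d2
    return (a+b)/2,np.linalg.norm(a-b)
E
python3 - <<'E'
import cv2,numpy as np
for n,(x0,y0,x1,y1) in dict(top=(200,140,340,240),side=(200,150,340,310)).items():
    p=np.load(f"{n}0.npz")["p"][y0:y1,x0:x1,::-1]
    f=5 if n=="top" else 3.75
    cv2.imwrite(f"pics/{n}0z.png",cv2.resize(p,None,fx=f,fy=f,interpolation=cv2.INTER_CUBIC))
E
```

```text
(no output)
```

View pics/top0z.png

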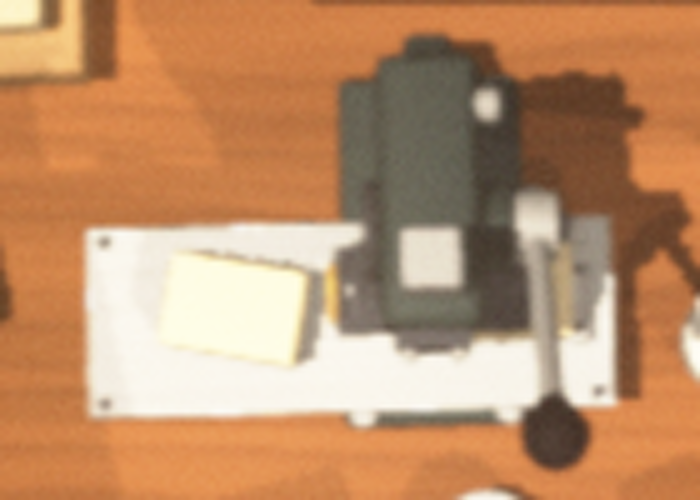

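View pics/side0z.png

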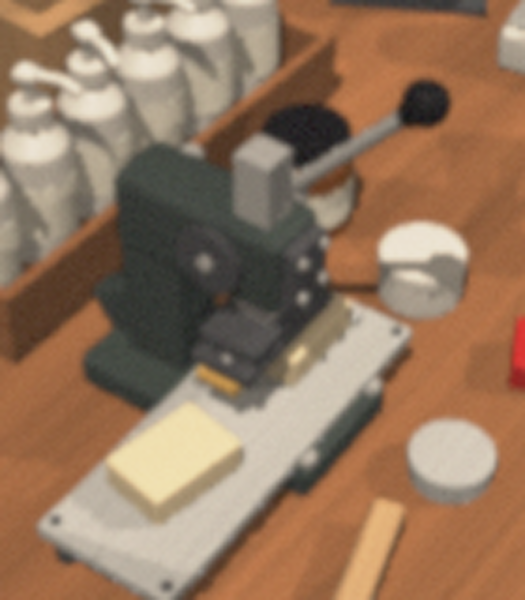

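```bash
python3 - <<'E'
from h import *
T=cal("top");S=cal("side")
z=lambda x,y:(200+(x+.5)/5-.5,140+(y+.5)/5-.5)
s=lambda x,y:(200+(x+.5)/3.75-.5,150+(y+.5)/3.75-.5)
B=onz(T,[z(85,230),z(90,417),z(617,404)],.042);print("bed top",B)
print("bed side",onz(S,[s(38,527),s(180,605),s(412,328)],.042), )
e=B[1]-B[2];print(np.linalg.norm(e),np.linalg.norm(B[0]-B[1]))
th=np.arctan2(-e[0],e[1]);print("yaw deg (y axis)",np.degrees(th))
p=np.load("top0.npz")["p"];sp=np.load("side0.npz")["p"]
def bar(p,box):
    hsv=cv2.cvtColor(p,cv2.COLOR_RGB2HSV)
    m=((hsv[...,0]>15)&(hsv[...,0]<40)&(hsv[...,1]>35)&(hsv[...,2]>150)).astype(np.uint8)
    k=np.zeros_like(m);x0,y0,x1,y1=box;k[y0:y1,x0:x1]=1
    m&=k
    n,l,st,ce=cv2.connectedComponentsWithStats(m);i=1+np.argmax(st[1:,4])
    c=cv2.findContours((l==i).astype(np.uint8),0,1)[0][0]
    return st[i],ce[i],cv2.minAreaRect(c),c
st,ce,r,c=bar(p,(222,180,264,222));print(st,ce,r)
w=onz(T,cv2.boxPoints(r),.07);print("corners",w,w.mean(0),np.linalg.norm(w[0]-w[1]),np.linalg.norm(w[1]-w[2]))
d1=w[1]-w[0];d2=w[2]-w[1]
for d in(d1,d2):print(np.degrees(np.arctan2(d[1],d[0])))
hand=onz(T,[z(172,250),z(307,270),z(294,366),z(160,340)],.07);print("hand",hand,hand.mean(0))
hs=onz(S,[s(192,402),s(243,450),s(158,505),s(107,462)],.07);print("side hand",hs,hs.mean(0))
print("knob",two(T,z(556,432),S,s(424,103)))
E
```

```text
bed top [[ 0.6538009   0.23205475  0.042     ]
 [ 0.54291383  0.22769741  0.042     ]
 [ 0.55150464 -0.08255352  0.042     ]]
bed side [[ 0.65108647  0.23134832  0.042     ]
 [ 0.53332634  0.22410322  0.042     ]
 [ 0.55035462 -0.08216781  0.042     ]]
0.310369849123191 0.11097264874318055
yaw deg (y axis) 1.586107640678395
[235 190  29  24 165] [255.2969697  199.52121212] ((248.5810546875, 201.01351928710938), (30.4138126373291, 20.87866973876953), 9.462322235107422)
corners [[0.58310683 0.18173914 0.07      ]
 [0.64270454 0.17242425 0.07      ]
 [0.62831957 0.08562915 0.07      ]
 [0.56891637 0.0951487  0.07      ]] [0.60576183 0.13373531 0.07      ] 0.060321263484914456 0.08797906954297538
-8.883238020973158
-99.41036710198665
hand [[0.63868701 0.17614042 0.07      ]
 [0.62719178 0.09801112 0.07      ]
 [0.57179802 0.10513283 0.07      ]
 [0.58659902 0.18254083 0.07      ]] [0.60606896 0.1404563  0.07      ]
side hand [[0.62168719 0.09808277 0.07      ]
 [0.56565213 0.11249166 0.07      ]
 [0.58210775 0.18473231 0.07      ]
 [0.63387579 0.17629047 0.07      ]] [0.60083072 0.1428993  0.07      ]
knob (array([ 0.52888958, -0.03290606,  0.2951424 ]), np.float64(0.0013668205537202983))
```

```bash
cat >> h.py <<'E'
TH=np.radians(1.59);O=np.array([.6146,.0246])
def pw(x,y,z=0): # press mm -> world m
    c,s=np.cos(TH),np.sin(TH);return np.array([O[0]+(c*x-s*y)/1e3,O[1]+(s*x+c*y)/1e3,z/1e3])
def wp(X):
    c,s=np.cos(TH),np.sin(TH);d=(np.array(X)[...,:2]-O)*1e3
    return np.stack([c*d[...,0]+s*d[...,1],-s*d[...,0]+c*d[...,1]],-1)
def go(pos,heading,obs=None):
    o=obs or robot.get_obs();R=Ro.from_quat(o["tool_rot"])
    h=np.radians(heading);x=np.array([np.cos(h),np.sin(h),0]);zz=np.array([0,0,-1.]);G=Ro.from_matrix(np.c_[x,np.cross(zz,x),zz])
    print("shift cm",np.round(R.inv().apply(np.array(pos)-o["position"])*100,2),"rot",np.round((R.inv()*G).as_rotvec(degrees=True),2))
E
python3 - <<'E'
from h import *
print(pw(-88,-55,296),pw(0,40,56))
go([.35,-.35,.42],60);go([.60,.205,.26],85)
E
```

```text
[ 0.52815998 -0.03282057  0.296     ] [0.61349011 0.0645846  0.056     ]
shift cm [ 15.82 -15.58 -19.79] rot [ -0.09  -0.05 -33.66]
shift cm [ 62.85 -54.2   -3.71] rot [ -0.08  -0.07 -58.66]
```

Emit:
{"api": "drive_tool", "payload": {"targets": [0,0,-16,0,0,0,0,0,-16,0,0,0,0,0,-16,0,0,0,8,-7,-19,0,0,-10,14,-13,-19,0,0,-16,20,-18,-19,0,0,-24,26,-22,-19,0,0,-30,31,-27,-19,0,0,-36,36,-31,-19,0,0,-42,40,-34,-19,0,0,-48,44,-38,-19,0,0,-54,48,-41,-19,0,0,-58.7], "grip": -1}}

```text
time: 1.15
position: [0.4197, -0.2206, 0.4033]
tool_rot: [0.736, 0.677, 0.0, -0.0]
ft_force: [0.6, -0.2, -0.2]
grip_width: 0.087
```

```bash
python3 - <<'E'
from h import *
print(robot.get_obs()["position"]);go([.60,.205,.26],85)
E
```

```text
[ 0.41970352 -0.22058423  0.40331978]
shift cm [43.89 14.48 14.34] rot [-0.   -0.01  0.29]
```

Emit:
{"api": "drive_tool", "payload": {"targets": [43.9,14.5,0,0,0,0,43.9,14.5,0,0,0,0,43.9,14.5,0,0,0,0,43.9,14.5,0,0,0,0,43.9,14.5,0,0,0,0,43.9,14.5,0,0,0,0,43.9,14.5,0,0,0,0,43.9,14.5,0,0,0,0,43.9,14.5,0,0,0,0,43.9,14.5,0,0,0,0,43.9,14.5,0,0,0,0,43.9,14.5,8,0,0,0]}}

```text
time: 2.15
position: [0.6085, 0.2082, 0.3697]
tool_rot: [0.735, 0.678, 0.011, 0.005]
ft_force: [2.4, 0.6, 1.0]
grip_width: 0.0869
```

```bash
python3 - <<'E'
from h import *
o=robot.get_obs()
print(o["position"],o["joint_velocities"]);go([.60,.205,.26],85)
E
```

```text
[0.60851204 0.20820791 0.36972998] [-0.03564512  0.29606912  1.03605375 -0.08958989 -1.18963369 -0.02630637]
shift cm [-0.49 -1.06 10.95] rot [ 1.24 -0.54  0.4 ]
```

Emit:
{"api": "drive_tool", "payload": {"targets": [0,-0.5,4,0,0,0,0,-0.5,7,0,0,0,0,-0.5,7,0,0,0,0,-0.5,7,0,0,0,0,-0.5,7,0,0,0]}}

```text
time: 2.57
position: [0.5977, 0.2008, 0.2936]
tool_rot: [0.737, 0.676, 0.001, 0.001]
ft_force: [-0.0, 0.7, 0.1]
grip_width: 0.0866
```

```bash
python3 - <<'E'
from h import *
o=robot.get_obs()
print(o["position"],o["tool_rot"],np.abs(o["joint_velocities"]).max())
p,d=robot.camera("wrist");cv2.imwrite("pics/w1.png",p[:,:,::-1]);np.savez("w1.npz",p=p,d=d,pos=o["position"],rot=o["tool_rot"])
E
```

```text
[0.59771775 0.20083256 0.2936267 ] [0.7371423  0.67573527 0.00146924 0.00095872] 0.027248320786593075
```

View pics/w1.png

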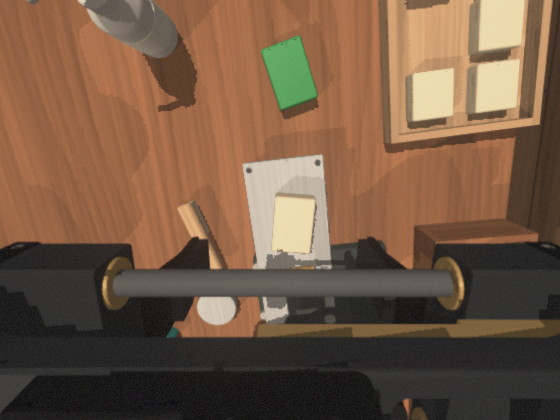

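The wrist view shows the bed's open end with corners near (243,163) and (323,155). The loose bar is at (294,223), and the green look-alike at (289,73).

```bash
python3 - <<'E'
from h import *
f=np.load("w1.npz");p=f["p"]
x0,y0,x1,y1=225,145,345,265
cv2.imwrite("pics/w1z.png",cv2.resize(p[y0:y1,x0:x1,::-1],None,fx=5,fy=5,interpolation=cv2.INTER_CUBIC))
W=cal("wrist",dict(position=f["pos"],tool_rot=f["rot"]))
hsv=cv2.cvtColor(p,cv2.COLOR_RGB2HSV);print(hsv[223,294],hsv[200,265])
m=((hsv[...,0]>15)&(hsv[...,0]<35)&(hsv[...,1]>60)&(hsv[...,2]>170)).astype(np.uint8)
m[:, :255]=0;m[:,335:]=0;m[:180]=0;m[262:]=0
c=max(cv2.findContours(m,0,1)[0],key=cv2.contourArea);r=cv2.minAreaRect(c);print(r)
a=cv2.approxPolyDP(c,4,True).reshape(-1,2);print(a)
w=onz(W,a,.07);print(w,wp(w))
E
```

```text
[ 21  66 237] [ 17  36 210]
((292.89654541015625, 224.2414093017578), (40.19401550292969, 55.474388122558594), 4.763641834259033)
[[276 196]
 [272 250]
 [309 252]
 [315 200]]
[[0.58898562 0.18259639 0.07      ]
 [0.57623923 0.10578572 0.07      ]
 [0.62765167 0.09820916 0.07      ]
 [0.64035638 0.17259285 0.07      ]] [[-21.22055968 158.64628825]
 [-36.09332888  82.21886349]
 [ 15.08909479  73.21866797]
 [ 29.85284781 147.22119723]]
```

View pics/w1z.png

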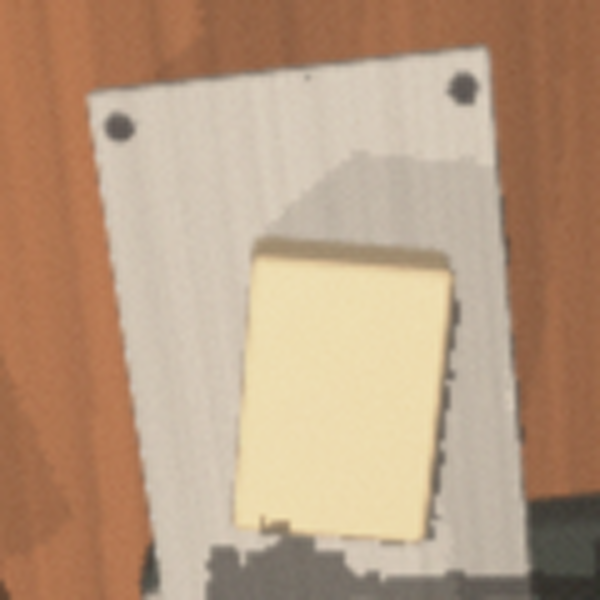

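```bash
python3 - <<'E'
from h import *
f=np.load("w1.npz")
W=cal("wrist",dict(position=f["pos"],tool_rot=f["rot"]))
z=lambda x,y:(225+(x+.5)/5-.5,145+(y+.5)/5-.5)
B=onz(W,[z(88,95),z(486,46),z(150,530),z(526,530)],.042);print("bed",B,wp(B))
e=B[1]-B[0];print(np.linalg.norm(e),np.degrees(np.arctan2(e[1],e[0])))
w=onz(W,[z(255,254),z(452,270),z(428,540),z(236,526)],.07);print(w,w.mean(0),wp(w),wp(w).mean(0))
for i in range(4):
    d=w[(i+1)%4]-w[i];print(np.linalg.norm(d),np.degrees(np.arctan2(d[1],d[0])))
E
```

```text
bed [[0.54552368 0.22594759 0.042     ]
 [0.65600405 0.2297851  0.042     ]
 [0.54808056 0.09496822 0.042     ]
 [0.66061913 0.08504836 0.042     ]] [[-63.46289684 203.18673761]
 [ 47.08141035 203.95724914]
 [-64.54130516  72.1868498 ]
 [ 47.67868224  59.14818184]]
0.11054699245558886 1.9893542957378247
[[0.58853169 0.18345831 0.07      ]
 [0.64046671 0.17451529 0.07      ]
 [0.62927284 0.09715061 0.07      ]
 [0.57598949 0.10611146 0.07      ]] [0.60856518 0.14030892 0.07      ] [[-21.65040564 159.52047221]
 [ 30.0164776  149.13983663]
 [ 16.68026662  72.11554502]
 [-36.33393622  82.55140417]] [ -2.82189941 115.83181451]
0.052699377784626286 -9.770315525549876
0.07817030140007088 -98.23297212355226
0.0540315913057132 170.45369842492283
0.0783571535052407 80.78935672839512
```

```bash
cat >> h.py <<'E'
def got(pos,heading,tilt,obs=None):
    o=obs or robot.get_obs();R=Ro.from_quat(o["tool_rot"])
    h=np.radians(heading);a=np.radians(tilt);xh=np.array([np.cos(h),np.sin(h),0]);Z=np.array([0,0,1.])
    x=np.cos(a)*xh-np.sin(a)*Z;z=-np.cos(a)*Z-np.sin(a)*xh
    G=Ro.from_matrix(np.c_[x,np.cross(z,x),z])
    print("shift cm",np.round(R.inv().apply(np.array(pos)-o["position"])*100,2),"rot",np.round((R.inv()*G).as_rotvec(degrees=True),2))
E
python3 - <<'E'
from h import *
u=np.array([np.sin(np.radians(9.5)),np.cos(np.radians(9.5))]);c=np.array([.607,.1405])+.036*u;print(c)
got([*c,.10],80.5,10);got([*c,.047],80.5,10)
E
```

```text
[0.61294171 0.17600628]
shift cm [-2.37  1.58 19.46] rot [  0.69 -10.08   4.48]
shift cm [-2.38  1.56 24.76] rot [  0.69 -10.08   4.48]
```

Emit:
{"api": "drive_tool", "payload": {"targets": [-1,0.7,4,0.3,-5,2.5,-2,1.4,8,0.7,-10,4.5,-2.4,1.6,12,0.7,-10,4.5,-2.4,1.6,16,0.7,-10,4.5,-2.4,1.6,19,0.7,-10,4.5,-2.4,1.6,19,0.7,-10,4.5,-2.4,1.6,19,0.7,-10,4.5]}}

```text
time: 3.2
position: [0.6111, 0.1753, 0.1024]
tool_rot: [0.76, 0.644, -0.068, 0.055]
ft_force: [0.9, 0.7, 0.1]
grip_width: 0.087
```

```bash
python3 - <<'E'
from h import *
o=robot.get_obs();print(o["position"],np.abs(o["joint_velocities"]).max())
got([.6129,.176,.047],80.5,10,o)
p,d=robot.camera("side");cv2.imwrite("pics/s2.png",cv2.resize(p[140:340,180:420,::-1],None,fx=3,fy=3))
E
```

```text
[0.61106032 0.17533718 0.10242607] 0.05554481730746738
shift cm [1.06 0.2  5.44] rot [-0.27  0.02  0.02]
```

View pics/s2.png

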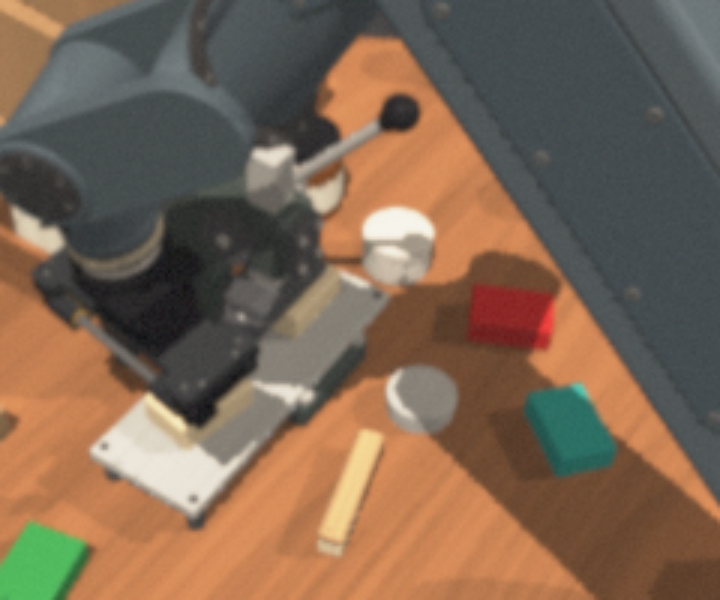

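```bash
python3 - <<'E'
from h import *
from scipy.optimize import least_squares
o=robot.get_obs();q=o["q"];print(q)
D=[(np.array([-1.28952,.528495,1.433905,0,1.181411,-.17848]),np.array([.27715,-.55936,.22155])),(q,o["position"])]
def fk(q,L1,L2,H,Dt,off,a):
    # plane kinematics, offset at wrist
    A=q[1];B=A+q[2];C=B+q[4]
    r=a+L1*np.sin(A)+L2*np.sin(B)+Dt*np.sin(C)
    z=H+L1*np.cos(A)+L2*np.cos(B)+Dt*np.cos(C)
    c,s=np.cos(q[0]),np.sin(q[0]);return np.array([c*r-s*off,s*r+c*off,z]),r
f=lambda v:np.concatenate([fk(qq,*v,0)[0]-p for qq,p in D])
for L in(.4,.5,.6):
    s=least_squares(f,[L,.4,.15,.3,.11]);print(s.x,s.cost)
E
```

```text
[ 0.18257689  0.72085231  1.43234227 -0.18699198  1.05629255  0.44632024]
[ 0.21007542  0.54869763 -0.30160051 -0.55115978  0.08627768] 0.0006107110215556598
[ 0.21007057  0.54870024 -0.30161039 -0.5511748   0.08627768] 0.0006107110215555101
[ 0.21007304  0.5486989  -0.30160535 -0.55116714  0.08627768] 0.0006107110215552768
```

```bash
python3 - <<'E'
from h import *
p,d=robot.camera("top");cv2.imwrite("pics/t2.png",p[:,:,::-1])
s,ds=robot.camera("side");cv2.imwrite("pics/s2f.png",s[:,:,::-1])
T=cal("top");K,Di,R,t=T
vv,uu=np.mgrid[0:420:6,0:560:6];uv=np.c_[uu.ravel(),vv.ravel()]
o,dr=ray(T,uv);dep=d[vv.ravel(),uu.ravel()]
P=o+dr*dep[:,None]
ok=(dep>0)&(P[:,2]>.3)
# bin grid of arm top height
for x in np.arange(.2,.75,.05):
    print(round(x,2),[ (lambda k: round(float(P[k,2].min()),2) if k.any() else 0)(ok&(abs(P[:,0]-x)<.025)&(abs(P[:,1]-y)<.025)) for y in np.arange(-.15,.3,.05)])
# side underside points
S=cal("side");o,dr=ray(S,uv);dep=ds[vv.ravel(),uu.ravel()];P=o+dr*dep[:,None]
print("side cam center",o)
ok=(dep>0)&(P[:,2]>.25)
for x in np.arange(.2,.75,.05):
    print(round(x,2),[ (lambda k: (round(float(P[k,2].min()),2)) if k.any() else 0)(ok&(abs(P[:,0]-x)<.025)&(abs(P[:,1]-y)<.025)) for y in np.arange(-.15,.3,.05)])
E
```

```text
0.2 [0, 0, 0, 0, 0, 0, 0, 0.44, 0]
0.25 [0, 0, 0, 0, 0, 0, 0, 0.53, 0.66]
0.3 [0, 0, 0, 0, 0, 0, 0.73, 0.74, 0.66]
0.35 [0, 0, 0, 0, 0, 0.69, 0.74, 0.75, 0.76]
0.4 [0, 0, 0, 0, 0, 0.69, 0.62, 0.67, 0.66]
0.45 [0, 0, 0, 0, 0, 0, 0.56, 0.59, 0.57]
0.5 [0, 0, 0.31, 0.31, 0, 0, 0.47, 0.53, 0.5]
0.55 [0, 0, 0.31, 0.3, 0, 0, 0.43, 0.5, 0.39]
0.6 [0, 0, 0, 0, 0, 0, 0.41, 0.37, 0.42]
0.65 [0, 0, 0, 0, 0, 0, 0.4, 0.42, 0.42]
0.7 [0, 0, 0, 0, 0, 0, 0, 0, 0]
side cam center [0.11956069 0.69069994 0.90869886]
0.2 [0, 0, 0, 0, 0, 0, 0, 0, 0.61]
0.25 [0, 0, 0, 0, 0, 0, 0, 0, 0.67]
0.3 [0, 0, 0, 0, 0, 0.73, 0.71, 0.71, 0.72]
0.35 [0, 0, 0, 0, 0, 0.74, 0.75, 0.76, 0.76]
0.4 [0, 0, 0, 0, 0, 0, 0, 0.53, 0.54]
0.45 [0, 0, 0, 0, 0, 0, 0, 0.45, 0.46]
0.5 [0, 0, 0.3, 0.3, 0, 0, 0, 0.53, 0.42]
0.55 [0, 0, 0.26, 0.29, 0, 0, 0, 0.25, 0.25]
0.6 [0, 0, 0, 0, 0.25, 0, 0, 0.26, 0.26]
0.65 [0, 0, 0, 0, 0, 0, 0, 0.44, 0.28]
0.7 [0, 0, 0, 0, 0, 0, 0, 0, 0]
```

View pics/s2f.png

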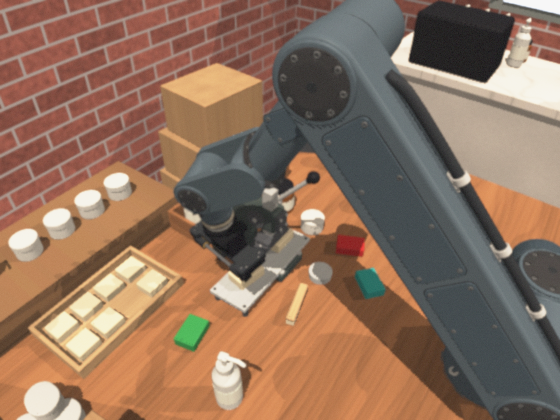

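View pics/t2.png

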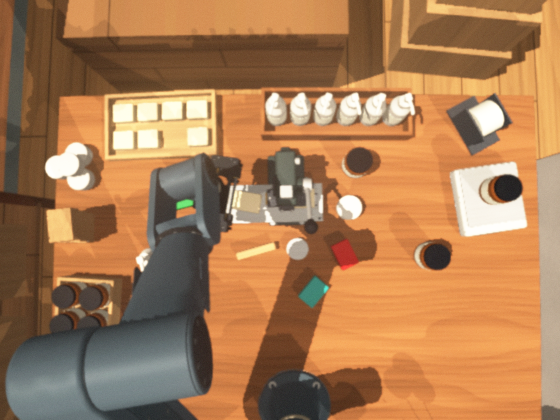

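The arm stays on the +y side of the press, so there's room. Descending now.

Emit:
{"api": "drive_tool", "payload": {"targets": [0.6,0.2,3,0,0,0,1.0,0.2,5,0,0,0,1.0,0.2,5.4,0,0,0,1.0,0.2,5.4,0,0,0,1.0,0.2,5.4,0,0,0]}}

```text
time: 3.77
position: [0.6134, 0.1759, 0.0489]
tool_rot: [0.76, 0.644, -0.067, 0.055]
ft_force: [0.1, -0.3, 0.5]
grip_width: 0.0873
```

```bash
python3 - <<'E'
from h import *
o=robot.get_obs();print(o["position"],o["ft_force"])
got([.6129,.176,.047],80.5,10,o)
p,d=robot.camera("wrist");cv2.imwrite("pics/w2.png",p[:,:,::-1])
E
```

```text
[0.61341787 0.17587381 0.0488863 ] [ 0.1485223  -0.32715584  0.4700505 ]
shift cm [ 0.04 -0.05  0.19] rot [-0.1  -0.04  0.03]
```

View pics/w2.png

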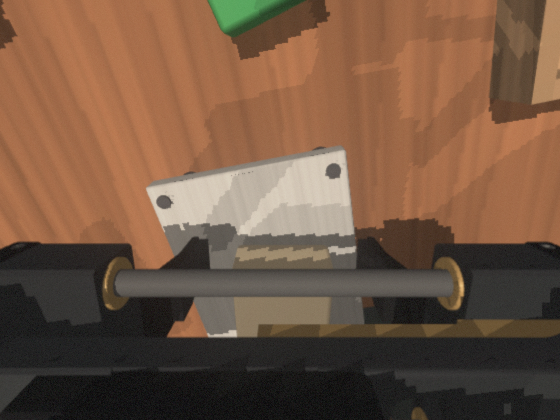

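The bar lies centred between the jaws, at about (283,260). Closing.

Emit:
{"api": "drive_tool", "payload": {"targets": [0,0,0.1,0,0,0,0,0,0.1,0,0,0,0,0,0.1,0,0,0,0,0,0.1,0,0,0,0,0,0.1,0,0,0,0,0,0.1,0,0,0,0,0,0.1,0,0,0,0,0,0.1,0,0,0], "grip": 1, "squeeze": 15}}

```text
time: 4.48
position: [0.6121, 0.1756, 0.0459]
tool_rot: [0.76, 0.644, -0.068, 0.055]
ft_force: [0.3, 0.2, 1.5]
grip_width: 0.0549
```

```bash
python3 - <<'E'
from h import *
o=robot.get_obs();print(o["position"],o["ft_force"],o["grip_width"])
p,d=robot.camera("wrist");cv2.imwrite("pics/w3.png",p[:,:,::-1]);np.savez("w3.npz",p=p,pos=o["position"],rot=o["tool_rot"])
p,d=robot.camera("top");cv2.imwrite("pics/t3.png",cv2.resize(p[140:240,200:340,::-1],None,fx=5,fy=5,interpolation=cv2.INTER_CUBIC))
E
```

```text
[0.61208293 0.17555925 0.04587638] [0.34808883 0.22747527 1.52596765] 0.05493254408678922
```

View pics/w3.png

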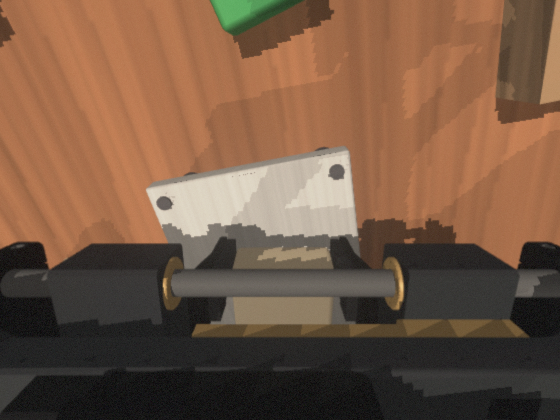

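View pics/t3.png

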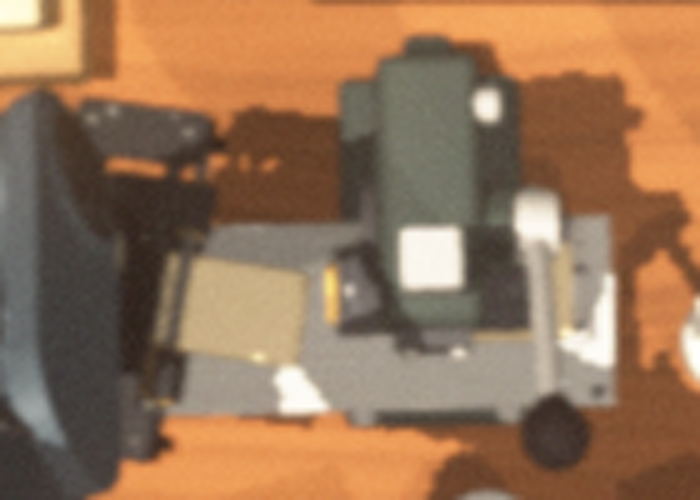

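```bash
python3 - <<'E'
from h import *
o=robot.get_obs();print(wp(o["position"]))
got([*pw(-1,115)[:2],.0465],91.6,10,o)
got([*pw(-1,87)[:2],.0465],91.6,10,o)
E
```

```text
[  1.66755873 150.9741527 ]
shift cm [-3.54  0.43  0.56] rot [ -2.2   -0.02 -10.87]
shift cm [-6.24  0.97  1.04] rot [ -2.2   -0.02 -10.87]
```

Emit:
{"api": "drive_tool", "payload": {"targets": [-0.8,0.1,0.1,-0.7,0,-3.5,-1.6,0.2,0.2,-1.4,0,-7,-2.4,0.3,0.35,-2.2,0,-10.9,-3.0,0.4,0.5,-2.2,0,-10.9,-3.6,0.4,0.55,-2.2,0,-10.9,-4.4,0.6,0.7,-2.2,0,-10.9,-5.2,0.8,0.85,-2.2,0,-10.9,-5.8,0.9,0.95,-2.2,0,-10.9,-6.2,1.0,1.0,-2.2,0,-10.9,-6.2,1.0,1.0,-2.2,0,-10.9,-6.2,1.0,1.0,-2.2,0,-10.9]}}

```text
time: 5.5
position: [0.6115, 0.1116, 0.0466]
tool_rot: [0.695, 0.714, -0.061, 0.062]
ft_force: [0.7, -0.2, -0.6]
grip_width: 0.0548
```

```bash
python3 - <<'E'
from h import *
o=robot.get_obs();print(o["position"],wp(o["position"]),o["ft_force"],o["moment"],o["grip_width"])
got([*pw(0,75)[:2],.0465],91.6,10,o)
p,d=robot.camera("top");cv2.imwrite("pics/t4.png",cv2.resize(p[140:240,200:340,::-1],None,fx=5,fy=5,interpolation=cv2.INTER_CUBIC))
p,d=robot.camera("side");cv2.imwrite("pics/s4.png",cv2.resize(p[170:290,200:340,::-1],None,fx=5,fy=5,interpolation=cv2.INTER_CUBIC))
E
```

```text
[0.61146439 0.11163164 0.0465828 ] [-0.71952364 87.08513467] [ 0.67184405 -0.23678407 -0.57991995] [ 0.16557693 -0.06735344  0.02265952] 0.05483421382061798
shift cm [-1.19  0.07  0.22] rot [-0.03 -0.03 -0.02]
```

View pics/t4.png

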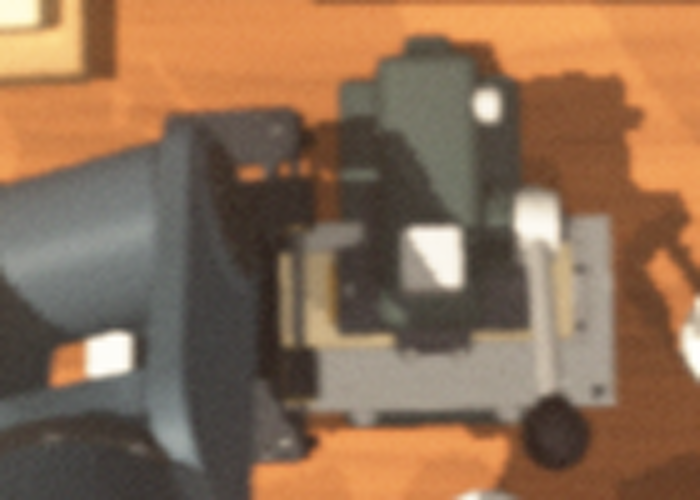

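View pics/s4.png

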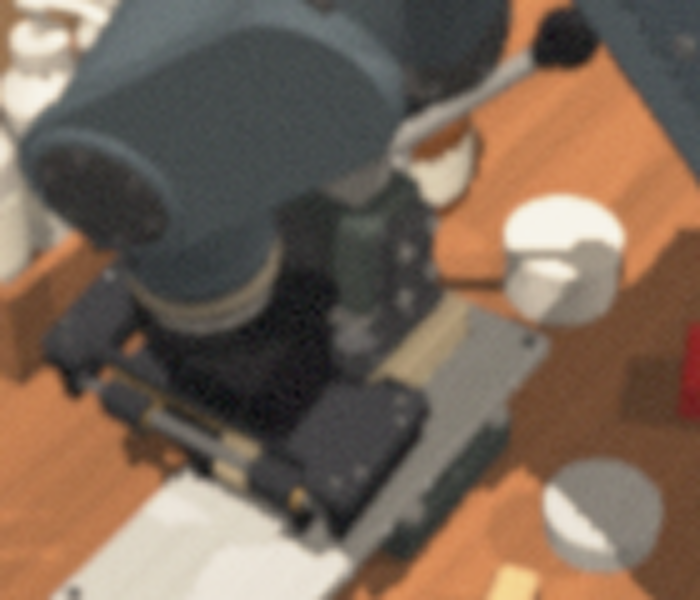

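```bash
python3 - <<'E'
from h import *
p,d=robot.camera("top");np.savez("t4.npz",p=p)
cv2.imwrite("pics/t4z.png",cv2.resize(p[180:225,250:325,::-1],None,fx=10,fy=10,interpolation=cv2.INTER_CUBIC))
T=cal("top")
print((-T[2].T@T[3]))
E
```

```text
[0.51025196 0.017243   1.18210112]
```

View pics/t4z.png

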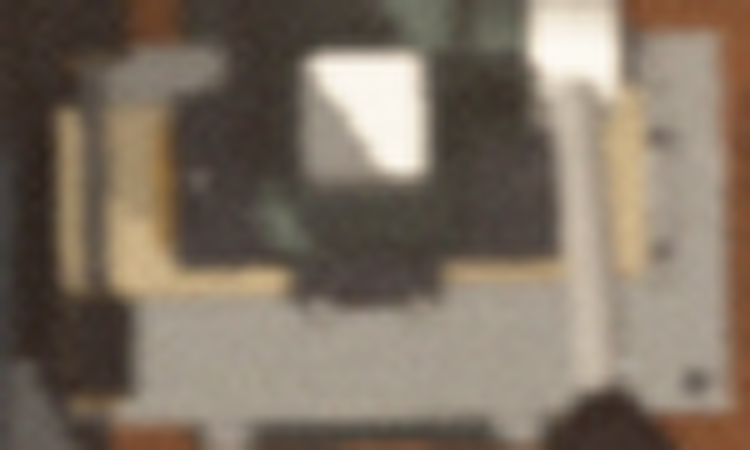

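```bash
cat > edge.py <<'E'
from h import *
def edges(p,cols,r0,r1):
    # subpixel transition from yellow to gray downwards, by saturation-like value R-B
    a=cv2.GaussianBlur(p,(3,3),0).astype(float);s=a[...,0]-a[...,2]
    out=[]
    for u in cols:
        c=s[r0:r1,u];g=-np.diff(c);i=int(np.argmax(g[1:-1]))+1
        den=g[i-1]-2*g[i]+g[i+1];off=.5*(g[i-1]-g[i+1])/den if den else 0
        out.append((u,r0+i+.5+off,g[i]))
    return np.array(out)
def report(p,lc,sc,r0,r1,rs=None):
    T=cal("top");res=[]
    for cols,(ra,rb) in((lc,(r0,r1)),(sc,rs or (r0,r1))):
        e=edges(p,cols,ra,rb);print(np.round(e,2).tolist())
        w=wp(onz(T,e[:,:2],.07));k=np.polyfit(w[:,1],w[:,0],1);res.append((k,w[:,1].mean()));print("slope deg",np.degrees(np.arctan(k[0])),"x at mean y",w[:,0].mean(),w[:,1].mean())
    return res
E
python3 - <<'E'
from edge import *
p=np.load("t4.npz")["p"]
report(p,range(265,278),list(range(296,304))+list(range(312,314)),204,214)
T=cal("top");print(wp(onz(T,[(255.2,200),(314.1,195)],.07)))
E
```

```text
[[265.0, 209.4, 16.0], [266.0, 209.38, 15.0], [267.0, 209.36, 16.0], [268.0, 209.46, 16.0], [269.0, 209.4, 16.0], [270.0, 209.38, 16.0], [271.0, 209.38, 15.0], [272.0, 209.3, 14.0], [273.0, 209.36, 15.0], [274.0, 209.33, 16.0], [275.0, 209.33, 16.0], [276.0, 209.23, 16.0], [277.0, 209.11, 14.0]]
slope deg 0.4741308389572915 x at mean y -31.516930846815356 45.255332612412296
[[296.0, 208.0, 10.0], [297.0, 208.18, 12.0], [298.0, 208.1, 12.0], [299.0, 208.17, 12.0], [300.0, 208.1, 12.0], [301.0, 208.11, 12.0], [302.0, 207.95, 12.0], [303.0, 208.11, 12.0], [312.0, 207.3, 13.0], [313.0, 207.29, 12.0]]
slope deg -1.630045043367894 x at mean y -29.72485044720537 -44.07377565315356
[[ -3.43008877  90.13679973]
 [  6.61337413 -79.52036005]]
```

```bash
python3 - <<'E'
from h import *
o=robot.get_obs();
got([*pw(1,79.5)[:2],.0465],91.6,10,o)
got([*pw(1,75.5)[:2],.0465],91.6,10,o)
E
```

```text
shift cm [-0.81  0.18  0.15] rot [-0.02 -0.03  0.04]
shift cm [-1.2   0.18  0.22] rot [-0.02 -0.03  0.04]
```

Emit:
{"api": "drive_tool", "payload": {"targets": [-0.3,0.18,0.05,0,0,0,-0.5,0.18,0.1,0,0,0,-0.7,0.18,0.13,0,0,0,-0.8,0.18,0.15,0,0,0,-0.8,0.18,0.15,0,0,0,-0.8,0.18,0.15,0,0,0]}}

```text
time: 6.15
position: [0.6134, 0.1037, 0.0465]
tool_rot: [0.694, 0.714, -0.061, 0.062]
ft_force: [0.1, -0.8, -1.6]
grip_width: 0.0546
```

```bash
python3 - <<'E'
from edge import *
o=robot.get_obs();print(wp(o["position"]),o["position"][2],o["ft_force"],o["moment"])
p,d=robot.camera("top");np.savez("t5.npz",p=p)
cv2.imwrite("pics/t5z.png",cv2.resize(p[180:225,250:325,::-1],None,fx=10,fy=10,interpolation=cv2.INTER_CUBIC))
report(p,range(268,278),list(range(296,304))+list(range(312,314)),204,214)
E
```

```text
[ 0.95960758 79.15018773] 0.04654676324027639 [ 0.06909211 -0.81537419 -1.59994433] [ 0.21016218 -0.05715586  0.02127248]
[[268.0, 208.94, 14.0], [269.0, 208.88, 13.0], [270.0, 208.88, 13.0], [271.0, 208.93, 12.0], [272.0, 208.87, 12.0], [273.0, 208.78, 14.0], [274.0, 208.81, 14.0], [275.0, 208.8, 14.0], [276.0, 208.69, 15.0], [277.0, 208.62, 14.0]]
slope deg -0.2970551216460318 x at mean y -30.12917895727879 40.910905907331156
[[296.0, 208.14, 11.0], [297.0, 208.3, 12.0], [298.0, 208.22, 12.0], [299.0, 208.29, 13.0], [300.0, 208.2, 12.0], [301.0, 208.2, 12.0], [302.0, 207.94, 12.0], [303.0, 208.11, 12.0], [312.0, 207.25, 13.0], [313.0, 207.22, 13.0]]
slope deg -2.3322872250264854 x at mean y -29.890049111358472 -44.0694803109816
```

View pics/t5z.png

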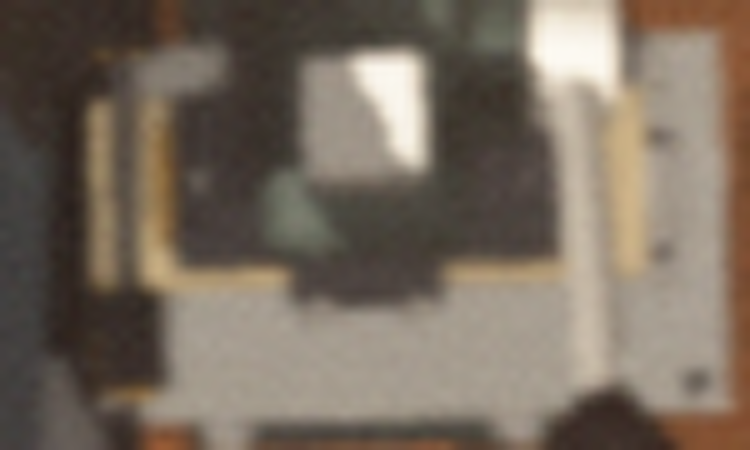

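Emit:
{"api": "drive_tool", "payload": {"targets": [-0.1,0,0,0,0,0,-0.2,0,0.03,0,0,0,-0.2,0,0.03,0,0,0,-0.2,0,0.03,0,0,0]}}

```text
time: 6.53
position: [0.6134, 0.1018, 0.0466]
tool_rot: [0.694, 0.714, -0.061, 0.062]
ft_force: [0.8, -0.9, -1.6]
grip_width: 0.0547
```

Emit:
{"api": "drive_tool", "payload": {"targets": [-0.05,0,0.01,0,0,0,-0.1,0,0.02,0,0,0,-0.15,0,0.03,0,0,0,-0.15,0,0.03,0,0,0]}}

```text
time: 6.87
position: [0.6134, 0.1003, 0.0465]
tool_rot: [0.694, 0.714, -0.061, 0.062]
ft_force: [-0.4, -0.3, -0.5]
grip_width: 0.0549
```

Emit:
{"api": "drive_tool", "payload": {"targets": [-0.05,0,0.01,0,0,0,-0.1,0,0.02,0,0,0,-0.15,0,0.03,0,0,0,-0.15,0,0.03,0,0,0]}}

```text
time: 7.2
position: [0.6136, 0.0999, 0.0465]
tool_rot: [0.695, 0.714, -0.06, 0.062]
ft_force: [-0.2, 4.7, -0.1]
grip_width: 0.0548
```

```bash
python3 - <<'E'
from edge import *
o=robot.get_obs();print(wp(o["position"]),o["position"][2],o["ft_force"],o["moment"])
p,d=robot.camera("top");np.savez("t6.npz",p=p)
cv2.imwrite("pics/t6z.png",cv2.resize(p[180:225,250:325,::-1],None,fx=10,fy=10,interpolation=cv2.INTER_CUBIC))
report(p,range(268,278),list(range(296,304))+list(range(312,314)),204,214)
E
```

```text
[ 1.06771937 75.28288767] 0.046533555433343844 [-0.18302167  4.673616   -0.07704887] [ 0.83660063 -0.06799796 -0.04876287]
[[268.0, 208.8, 14.0], [269.0, 208.78, 14.0], [270.0, 208.82, 13.0], [271.0, 208.88, 13.0], [272.0, 208.8, 14.0], [273.0, 208.83, 14.0], [274.0, 208.76, 14.0], [275.0, 208.73, 14.0], [276.0, 208.6, 16.0], [277.0, 208.6, 13.0]]
slope deg 0.13622067855006664 x at mean y -29.957323025947822 40.90699188842739
[[296.0, 208.27, 12.0], [297.0, 208.25, 13.0], [298.0, 208.12, 11.0], [299.0, 208.18, 12.0], [300.0, 208.11, 11.0], [301.0, 208.11, 11.0], [302.0, 207.94, 11.0], [303.0, 207.89, 13.0], [312.0, 207.2, 13.0], [313.0, 207.14, 12.0]]
slope deg -2.530255904478199 x at mean y -29.702779617400683 -44.074561221864954
```

View pics/t6z.png

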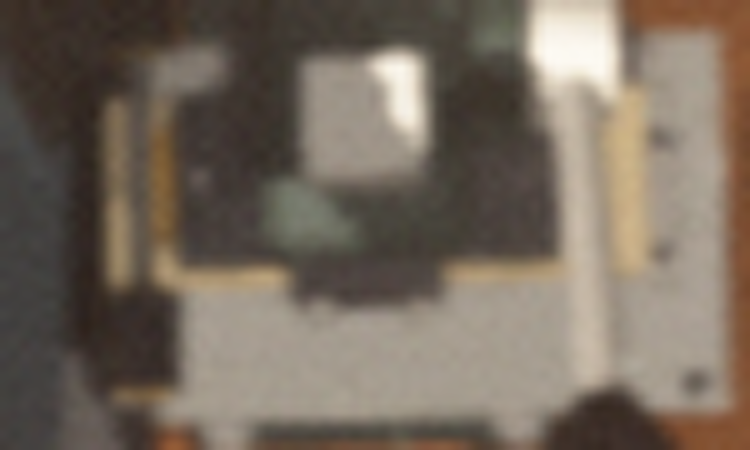

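Emit:
{"api": "drive_tool", "payload": {"targets": [0,0,0,0,0,0,0,0,0,0,0,0,0,0,0,0,0,0,0,0,0,0,0,0,0,0,0,0,0,0,0,0,0,0,0,0,0.3,0,-2.5,0,0,0,0.3,0,-5,0,0,0,0.3,0,-9,0,0,0,0.3,0,-13,0,0,0,0.3,0,-16,0,0,0], "grip": -1}}

```text
time: 8.17
position: [0.6135, 0.1299, 0.2068]
tool_rot: [0.694, 0.714, -0.06, 0.063]
ft_force: [0.8, 0.2, 0.7]
grip_width: 0.0873
```

```bash
python3 - <<'E'
from edge import *
o=robot.get_obs();print(o["position"],wp(o["position"]),o["ft_force"],np.abs(o["joint_velocities"]).max())
p,d=robot.camera("side");cv2.imwrite("pics/s7.png",cv2.resize(p[170:290,200:340,::-1],None,fx=5,fy=5,interpolation=cv2.INTER_CUBIC))
o=robot.get_obs()
p,d=robot.camera("wrist");cv2.imwrite("pics/w7.png",p[:,:,::-1]);np.savez("w7.npz",p=p,pos=o["position"],rot=o["tool_rot"])
p,d=robot.camera("top");np.savez("t7.npz",p=p)
cv2.imwrite("pics/t7z.png",cv2.resize(p[180:225,250:325,::-1],None,fx=10,fy=10,interpolation=cv2.INTER_CUBIC))
report(p,range(264,278),list(range(296,304))+list(range(312,314)),204,214)
E
```

```text
[0.61350482 0.12989372 0.20676668] [  1.82684272 105.28356986] [0.78632129 0.22610056 0.6882676 ] 0.7320417385060519
[[264.0, 209.4, 8.0], [265.0, 209.17, 9.0], [266.0, 197.0, 10.0], [267.0, 208.83, 16.0], [268.0, 208.71, 20.0], [269.0, 208.72, 20.0], [270.0, 208.67, 21.0], [271.0, 208.64, 20.0], [272.0, 208.74, 16.0], [273.0, 208.87, 13.0], [274.0, 208.82, 14.0], [275.0, 208.86, 14.0], [276.0, 208.75, 15.0], [277.0, 208.71, 14.0]]
slope deg 12.492248748089956 x at mean y -27.591937487454544 46.60571048739631
[[296.0, 208.14, 10.0], [297.0, 208.22, 11.0], [298.0, 207.95, 11.0], [299.0, 208.12, 11.0], [300.0, 208.25, 11.0], [301.0, 208.2, 12.0], [302.0, 208.11, 12.0], [303.0, 207.94, 12.0], [312.0, 207.4, 14.0], [313.0, 207.38, 13.0]]
slope deg -1.4363371623731096 x at mean y -29.842936628241024 -44.07055710535817
```

View pics/t7z.png

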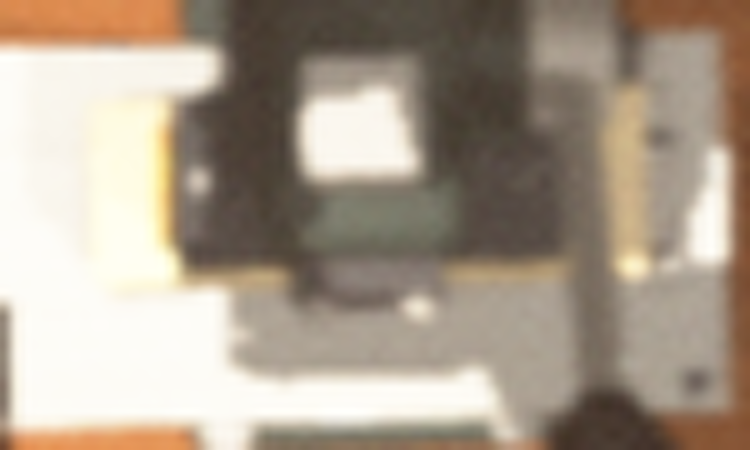

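View pics/w7.png

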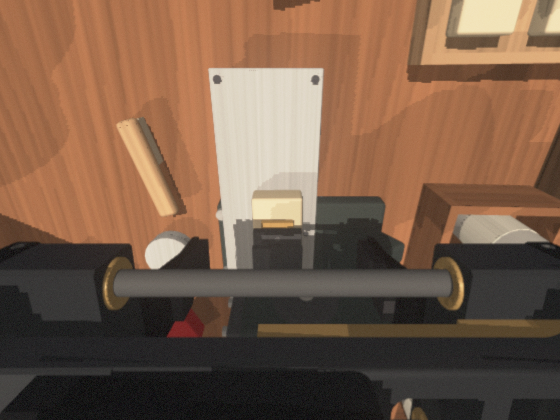

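View pics/s7.png

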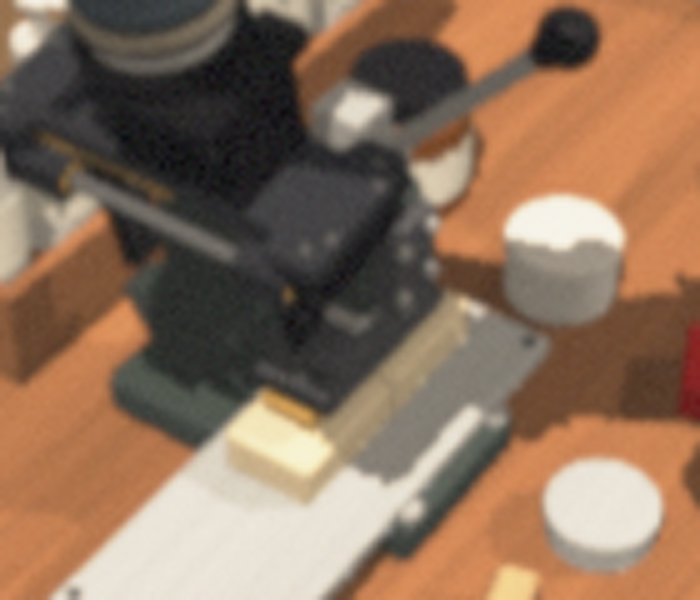

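The side view shows both bars' front faces in line, with the seam at (388,378). I'll check the line in finer detail.

```bash
python3 - <<'E'
from edge import *
ps=[robot.camera("side")[0].astype(float) for _ in range(4)]
p=np.mean(ps,0).astype(np.uint8);np.savez("s8.npz",p=p)
cv2.imwrite("pics/s8.png",cv2.resize(p[222:277,240:305,::-1],None,fx=11,fy=11,interpolation=cv2.INTER_CUBIC))
o=robot.get_obs();p=robot.camera("wrist")[0];np.savez("w8.npz",p=p,pos=o["position"],rot=o["tool_rot"]);print(o["position"])
cv2.imwrite("pics/w8.png",cv2.resize(p[60:260,205:330,::-1],None,fx=3,fy=3,interpolation=cv2.INTER_CUBIC))
E
```

```text
[0.61138219 0.12901657 0.2016866 ]
```

View pics/s8.png

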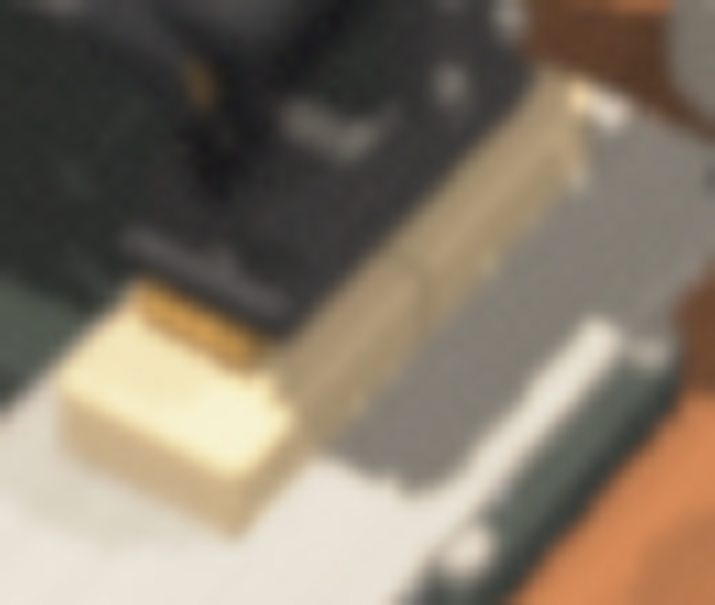

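View pics/w8.png

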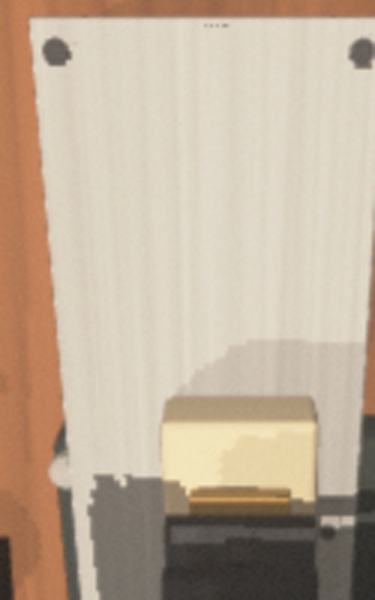

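```bash
python3 - <<'E'
from h import *
f=np.load("w8.npz");W=cal("wrist",dict(position=f["pos"],tool_rot=f["rot"]))
z=lambda x,y:(205+(x+.5)/3-.5,60+(y+.5)/3-.5)
print("bed",wp(onz(W,[z(30,18),z(375,16)],.042)))
print("bar top",wp(onz(W,[z(163,421),z(317,421)],.07)),"bottom",wp(onz(W,[z(163,397),z(315,397)],.056)))
S=cal("side");s=lambda x,y:(240+(x+.5)/11-.5,222+(y+.5)/11-.5)
print("side: ends/seam bottom front",wp(onz(S,[s(240,540),s(425,330),s(585,165)],.042)),"top",wp(onz(S,[s(228,478),s(62,385)],.07)))
E
```

```text
bed [[-63.43193782 203.13381104]
 [ 43.38608354 203.76190229]]
bar top [[-24.28403565  78.94479171]
 [ 28.35062886  79.08431255]] bottom [[-25.24668043  81.97828704]
 [ 28.62289421  82.11291199]]
side: ends/seam bottom front [[-27.47594232  77.03109304]
 [-25.10338706  -6.29069986]
 [-26.27039635 -79.33590767]] top [[-28.35805875  82.4069804 ]
 [ 22.06844884  80.9973456 ]]
```

```bash
python3 - <<'E'
from h import *
o=robot.get_obs();print(o["position"])
got([.60,.13,.40],46,5,o)
go([.528,-.033,.36],1.6,o)
E
```

```text
[0.61148219 0.12897977 0.20155911]
shift cm [ -3.32  -1.24 -19.56] rot [ 5.71  4.85 45.25]
shift cm [-18.46  -8.87 -12.79] rot [ 7.65  8.07 89.77]
```

Emit:
{"api": "drive_tool", "payload": {"targets": [0,0,-4,0,0,0,0,0,-8,0,0,0,-1,0,-12,0.6,0.6,7,-2,0,-16,1.2,1.2,14,-3,0,-19,1.8,1.9,21,-3.5,-0.5,-20,2.4,2.5,28,-4,-1,-20,3,3.1,35,-5,-2,-20,3.6,3.7,42,-7,-3,-20,4.2,4.4,49,-9,-4,-20,4.8,5,56,-11,-5,-19,5.3,5.6,63,-13,-6,-18,6,6.3,70]}}

```text
time: 9.57
position: [0.5551, 0.0301, 0.4023]
tool_rot: [0.983, 0.183, -0.014, 0.014]
ft_force: [0.0, -0.6, -0.3]
grip_width: 0.0873
```

```bash
python3 - <<'E'
from h import *
o=robot.get_obs();print(o["position"],o["q"])
go([.528,-.033,.37],1.6,o)
E
```

```text
[0.555133   0.03007367 0.40225966] [-0.12692183  0.28576661  1.32813519 -0.03569892  1.54510787  1.07745667]
shift cm [-4.69  4.83  3.49] rot [ 1.63  1.6  19.46]
```

Emit:
{"api": "drive_tool", "payload": {"targets": [-2,2,0,0.5,0.5,7,-3.5,3.5,0.5,1,1,14,-4.7,4.8,1.5,1.6,1.6,19.5,-4.7,4.8,3,1.6,1.6,19.5,-4.7,4.8,3,1.6,1.6,19.5,-4.7,4.8,3,1.6,1.6,19.5,-4.7,4.8,3,1.6,1.6,19.5]}}

```text
time: 10.15
position: [0.5291, -0.0316, 0.3759]
tool_rot: [1.0, 0.017, 0.0, 0.0]
ft_force: [0.9, 0.0, 0.4]
grip_width: 0.0872
```

```bash
python3 - <<'E'
from h import *
o=robot.get_obs();print(o["position"],o["q"])
go([.528,-.033,.277],1.6,o)
p,d=robot.camera("wrist");cv2.imwrite("pics/w9.png",p[:,:,::-1])
W=cal("wrist",o);print(proj(W,[pw(-88,-55,296)]))
p,d=robot.camera("side");cv2.imwrite("pics/s9.png",p[:,:,::-1])
E
```

```text
[ 0.52907813 -0.0316201   0.37585792] [-2.70321509e-01  2.47695327e-01  1.45047809e+00 -6.14300438e-04
  1.44303863e+00  1.26695702e+00]
shift cm [-0.11  0.13  9.89] rot [ 0.04 -0.01  0.32]
[[282.94778107 216.23519281]]
```

View pics/w9.png

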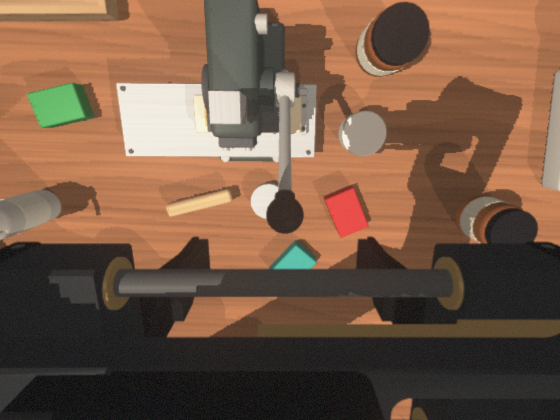

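View pics/s9.png

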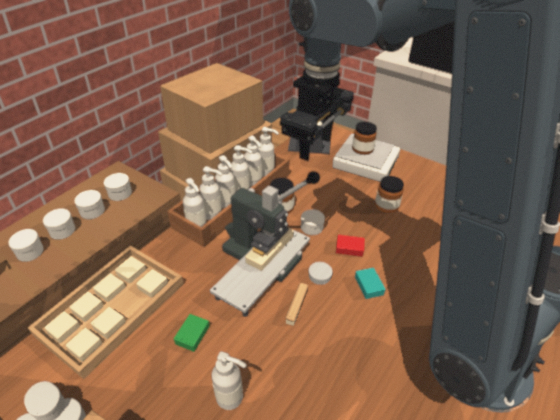

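The wrist view shows the knob at (285,213), within 3 px of the prediction, with the jaws straddling it in y. Descending onto it.

Emit:
{"api": "drive_tool", "payload": {"targets": [0,0.2,4,0,0,0.3,0,0.2,7,0,0,0.3,0,0.2,9,0,0,0.3,0,0.2,9.8,0,0,0.3,0,0.2,9.8,0,0,0.3,0,0.2,9.8,0,0,0.3]}}

```text
time: 10.75
position: [0.5299, -0.0338, 0.279]
tool_rot: [1.0, 0.014, 0.001, 0.001]
ft_force: [0.0, 0.2, 0.0]
grip_width: 0.0873
```

Emit:
{"api": "drive_tool", "payload": {"targets": [0,0,0,0,0,0,0,0,0,0,0,0,0,0,0,0,0,0,0,0,0,0,0,0,0,0,0,0,0,0,0,0,0,0,0,0,0,0,0,0,0,0,0,0,0,0,0,0,0,0,0,0,0,0,0,0,0,0,0,0], "grip": 1, "squeeze": 35}}

```text
time: 11.58
position: [0.5289, -0.0333, 0.278]
tool_rot: [1.0, 0.014, 0.0, -0.0]
ft_force: [-0.3, 2.3, 0.4]
grip_width: 0.0302
```

```bash
python3 - <<'E'
from h import *
o=robot.get_obs();print(o["position"],o["ft_force"],o["moment"],o["grip_width"],wp(o["position"]))
p,d=robot.camera("wrist");cv2.imwrite("pics/w10.png",p[:,:,::-1])
p,d=robot.camera("side");cv2.imwrite("pics/s10.png",cv2.resize(p[100:280,220:400,::-1],None,fx=3.3,fy=3.3))
E
```

```text
[ 0.52885302 -0.03327281  0.27799284] [-0.28975566  2.29395491  0.42534909] [ 0.35023248  0.01623725 -0.00783305] 0.030226307858617248 [-87.31977084 -55.47128877]
```

View pics/w10.png

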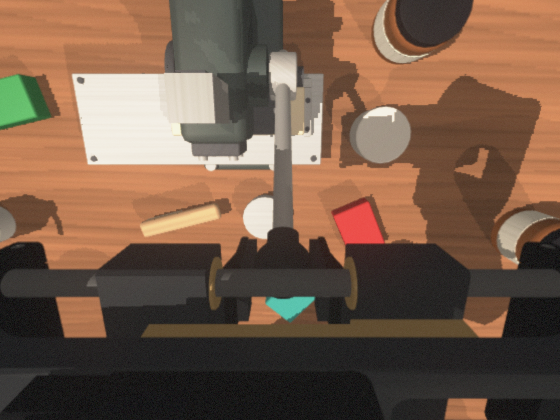

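View pics/s10.png

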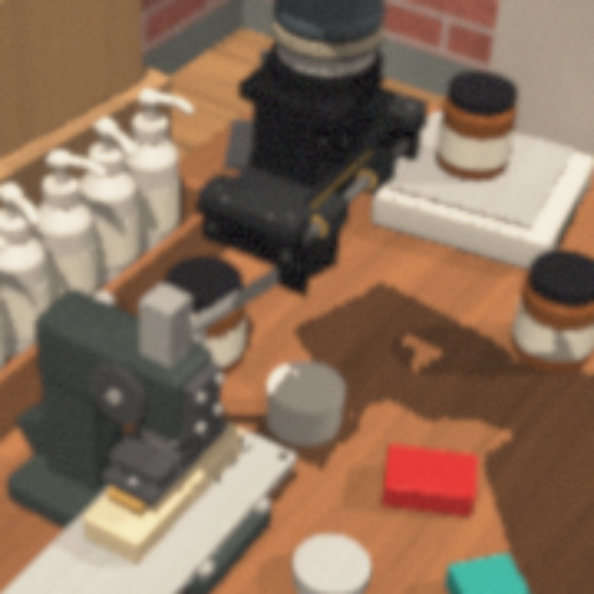

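```bash
python3 - <<'E'
from h import *
o=robot.get_obs();W=cal("wrist",o);R=Ro.from_quat(o["tool_rot"])
f=lambda v:proj(W,[R.apply(np.array(v))+o["position"]])[0]
print("grasp pt",f([0,0,-.0187]),"tcp",f([0,0,0]),"ball radius px edges",f([.016,0,-.0187]),f([0,.016,-.0187]),f([.0095,.016,-.0187]),f([.0095,.016,0]))
p,d=robot.camera("wrist");cv2.imwrite("pics/w10z.png",cv2.resize(p[200:340,200:370,::-1],None,fx=4,fy=4))
E
```

```text
grasp pt [281.17962246 269.4878421 ] tcp [281.30681304 254.69574839] ball radius px edges [281.15013735 241.46373533] [311.22649649 269.4904344 ] [311.69844894 253.03689381] [308.67622235 239.7286629 ]
```

View pics/w10z.png

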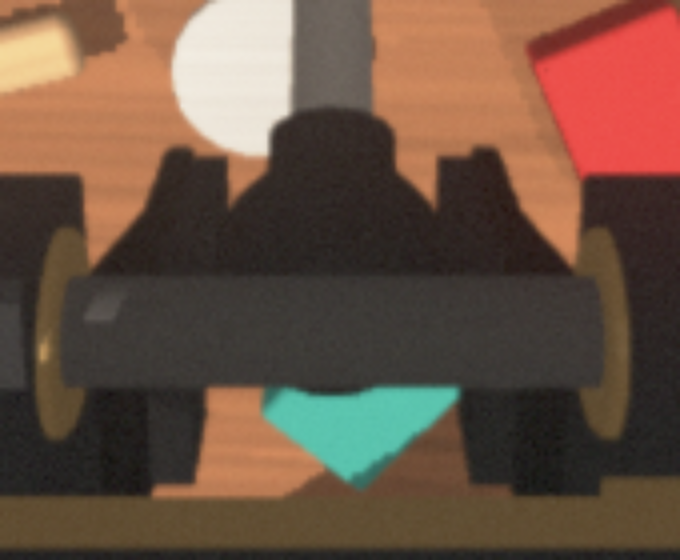

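The knob is centred between the pads, with the ball's centre at about (282,269) against the predicted grasp point (281,269). Now pulling the lever down along its arc.

Emit:
{"api": "drive_tool", "payload": {"targets": [-0.7,0,0.7,0,0,0,-1.43,0,1.41,0,0,0,-2.1,0,2.2,0,0,0,-2.73,0,3.04,0,0,0,-3.3,0,3.9,0,0,0,-3.81,0,4.81,0,0,0,-4.27,0,5.75,0,0,0,-4.67,0,6.7,0,0,0,-4.97,0,7.55,0,0,0,-5.1,0,8,0,0,0,-5.1,0,8,0,0,0]}}

```text
time: 12.65
position: [0.4776, -0.0348, 0.1978]
tool_rot: [1.0, 0.014, 0.0, -0.0]
ft_force: [-0.2, 6.5, 4.7]
grip_width: 0.03
```

```bash
python3 - <<'E'
from h import *
o=robot.get_obs();print(o["position"],o["ft_force"],o["moment"],o["grip_width"],wp(o["position"]),np.abs(o["joint_velocities"]).max())
p,d=robot.camera("wrist");cv2.imwrite("pics/w11.png",p[:,:,::-1])
p,d=robot.camera("side");cv2.imwrite("pics/s11.png",cv2.resize(p[100:280,220:400,::-1],None,fx=3.3,fy=3.3))
E
```

```text
[ 0.47758388 -0.03480194  0.19776221] [-0.19193985  6.47476257  4.74036427] [0.7480285  0.021429   0.02956357] 0.029979889066824156 [-138.61160358  -55.57725674] 0.030290104476119763
```

View pics/w11.png

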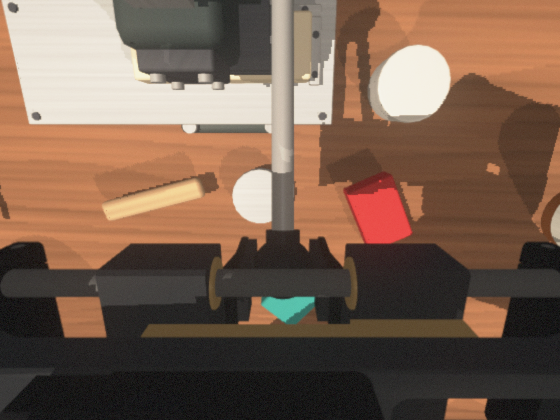

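View pics/s11.png

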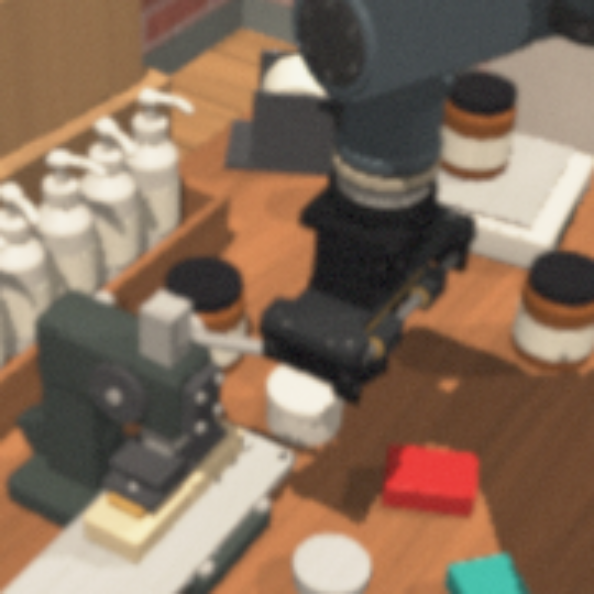

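The lever is following and the knob is still held. Continuing down to level.

Emit:
{"api": "drive_tool", "payload": {"targets": [-0.15,-0.05,0.6,0,0,0,-0.27,-0.1,1.2,0,0,0,-0.38,-0.1,1.8,0,0,0,-0.47,-0.1,2.4,0,0,0,-0.55,-0.1,3,0,0,0,-0.6,-0.1,3.5,0,0,0,-0.65,-0.1,4,0,0,0,-0.67,-0.1,4.4,0,0,0,-0.68,-0.1,4.7,0,0,0,-0.68,-0.1,4.7,0,0,0,-0.68,-0.1,4.7,0,0,0]}}

```text
time: 13.67
position: [0.471, -0.035, 0.1519]
tool_rot: [1.0, 0.014, 0.0, 0.001]
ft_force: [-3.3, 2.6, 10.0]
grip_width: 0.03
```

```bash
python3 - <<'E'
from h import *
o=robot.get_obs();print(o["position"],o["ft_force"],o["moment"],o["grip_width"],wp(o["position"]),np.abs(o["joint_velocities"]).max())
p,d=robot.camera("wrist");cv2.imwrite("pics/w12.png",p[:,:,::-1]);np.savez("w12.npz",p=p,pos=o["position"],rot=o["tool_rot"])
p,d=robot.camera("side");cv2.imwrite("pics/s12.png",cv2.resize(p[140:290,220:370,::-1],None,fx=4,fy=4,interpolation=cv2.INTER_CUBIC));np.savez("s12.npz",p=p)
p,d=robot.camera("top");cv2.imwrite("pics/t12.png",cv2.resize(p[140:260,200:360,::-1],None,fx=4.5,fy=4.5,interpolation=cv2.INTER_CUBIC))
E
```

```text
[ 0.47099962 -0.03495551  0.15194325] [-3.349207    2.55522996 10.00321256] [0.44713694 0.44506284 0.02782716] 0.02999689884318771 [-145.19759164  -55.54807001] 0.004622355703108619
```

View pics/w12.png

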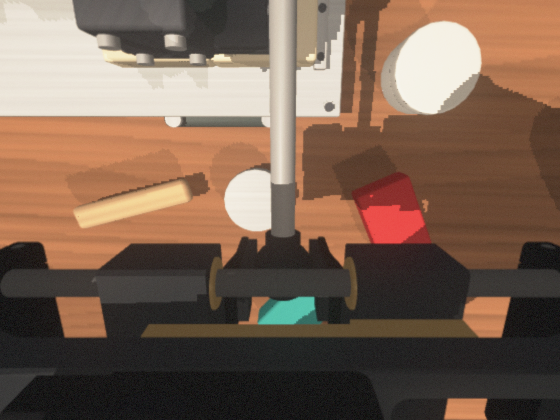

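View pics/s12.png

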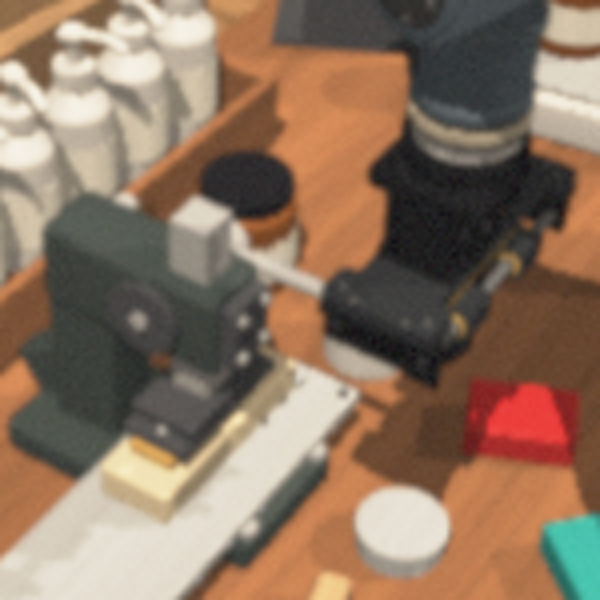

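View pics/t12.png

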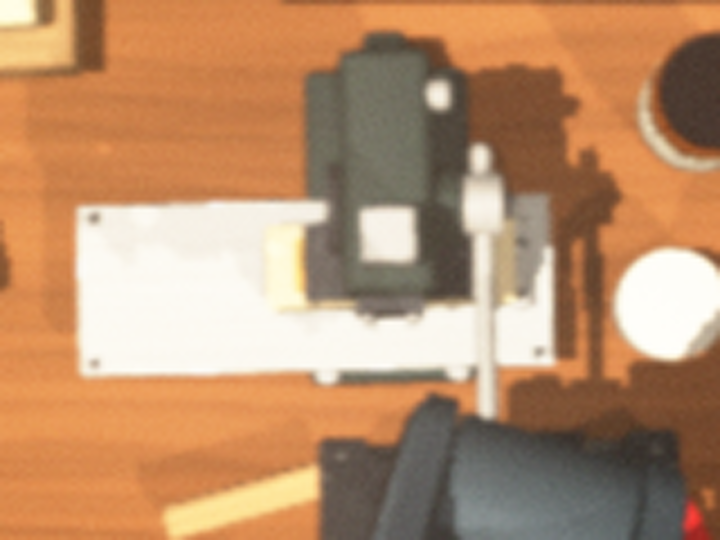

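```bash
python3 - <<'E'
from h import *
o=robot.get_obs();p,d=robot.camera("wrist");W=cal("wrist",o);o_,dr=ray(W,[(284,v) for v in range(4,180,4)])
u=np.arange(4,180,4);dep=d[u,284];P=o_+dr*dep[:,None];P=P[dep>0]
k=np.polyfit(wp(P)[:,0],P[:,2]*1e3,1);r=P[:,2]*1e3-np.polyval(k,wp(P)[:,0]);print(len(P),"slope deg",np.degrees(np.arctan(k[0])),"z at ball x -146",np.polyval(k,-146)-6,"z at hub 24",np.polyval(k,24)-6,r.std())
print(np.c_[wp(P)[::8],P[::8,2]])
E
```

```text
43 slope deg -0.8159033736639059 z at ball x -146 171.89240449395137 z at hub 24 169.4714068035135 0.5892783630973348
[[-23.76418328 -56.70372014   0.17599449]
 [-35.60183658 -56.72495177   0.17699758]
 [-47.67693195 -56.75573154   0.17670684]
 [-60.47624673 -56.78842233   0.17638169]
 [-75.81242069 -56.82491989   0.17636551]
 [-90.00193094 -56.84425075   0.1784105 ]]
```

The rod still slopes about 0.8° up towards the knob, so I'll go 2 mm lower.

Emit:
{"api": "drive_tool", "payload": {"targets": [0,0,0.1,0,0,0,0,0,0.22,0,0,0,0,0,0.22,0,0,0,0,0,0.22,0,0,0,0,0,0.22,0,0,0,0,0,0.22,0,0,0]}}

```text
time: 14.37
position: [0.471, -0.035, 0.15]
tool_rot: [1.0, 0.014, 0.0, 0.001]
ft_force: [-3.0, 2.3, 10.1]
grip_width: 0.0299
```

```bash
python3 - <<'E'
from h import *
for i in range(2):
    o=robot.get_obs();print(o["time"],o["position"],o["ft_force"],o["grip_width"],wp(o["position"]))
    p,d=robot.camera("wrist");W=cal("wrist",o);o_,dr=ray(W,[(284,v) for v in range(4,180,4)])
    u=np.arange(4,180,4);dep=d[u,284];P=o_+dr*dep[:,None];P=P[dep>0]
    k=np.polyfit(wp(P)[:,0],P[:,2]*1e3,1);print("slope",np.degrees(np.arctan(k[0])))
p,d=robot.camera("side");cv2.imwrite("pics/s13.png",cv2.resize(p[195:280,225:310,::-1],None,fx=7,fy=7,interpolation=cv2.INTER_CUBIC))
cv2.imwrite("pics/s13f.png",p[:,:,::-1])
E
```

```text
14.3667 [ 0.47102136 -0.03498282  0.1499535 ] [-2.97307449  2.26595902 10.05516108] 0.029867423052432288 [-145.17661415  -55.57597887]
slope -0.32119854892401384
14.4167 [ 0.47100382 -0.03494781  0.1499439 ] [-3.28464112  3.08444967 10.42909846] 0.03011213603779328 [-145.19317138  -55.54049455]
slope -0.717443195133898
```

View pics/s13.png

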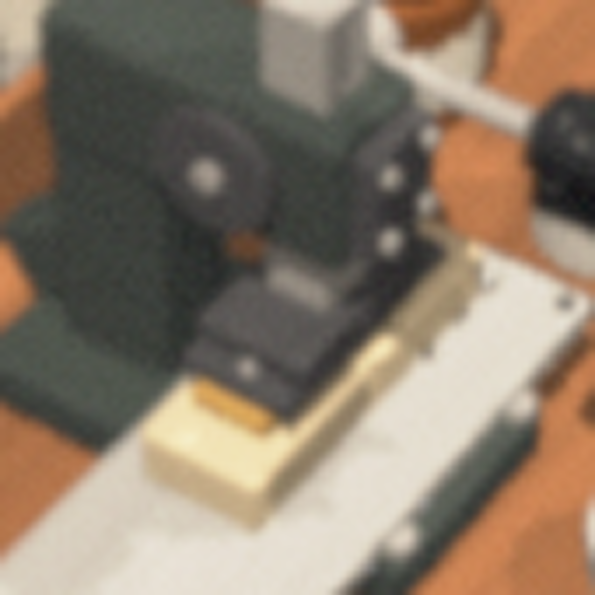

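View pics/s13f.png

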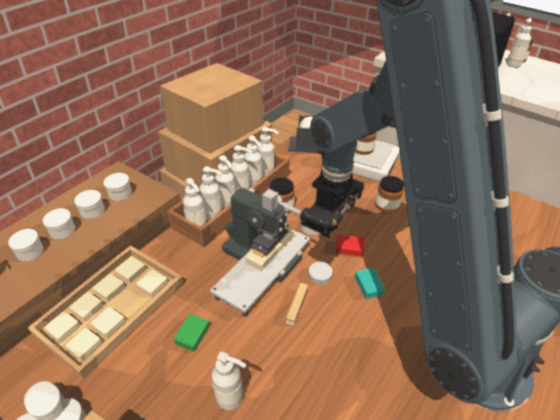

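Emit:
{"api": "drive_tool", "payload": {"targets": [0,0,0.1,0,0,0,0,0,0.1,0,0,0,0,0,0.1,0,0,0,0,0,0.1,0,0,0,0,0,0.1,0,0,0,0,0,0.1,0,0,0,0,0,0.1,0,0,0,0,0,0.1,0,0,0,0,0,0.1,0,0,0,0,0,0.1,0,0,0,0,0,0.1,0,0,0,0,0,0.1,0,0,0]}}

```text
time: 15.52
position: [0.471, -0.035, 0.149]
tool_rot: [1.0, 0.014, 0.0, 0.001]
ft_force: [-2.9, 2.1, 10.7]
grip_width: 0.0301
```

```bash
python3 - <<'E'
from h import *
s=[]
for i in range(4):
    o=robot.get_obs()
    p,d=robot.camera("wrist");W=cal("wrist",o);o_,dr=ray(W,[(284,v) for v in range(4,180,2)])
    u=np.arange(4,180,2);dep=d[u,284];P=o_+dr*dep[:,None];P=P[dep>0]
    s.append(np.degrees(np.arctan(np.polyfit(wp(P)[:,0],P[:,2]*1e3,1)[0])))
print(o["position"],o["ft_force"],o["grip_width"],np.abs(o["joint_velocities"]).max(),s)
p,d=robot.camera("top");cv2.imwrite("pics/t14.png",p[:,:,::-1])
E
```

```text
[ 0.47099527 -0.03494451  0.14895688] [-3.02345799  2.10692333  9.89280884] 0.030229058468154157 0.001834412001880364 [np.float64(-0.5894315648414539), np.float64(-0.27635437162745813), np.float64(-0.01714777213315258), np.float64(-0.1641809801978068)]
```

View pics/t14.png

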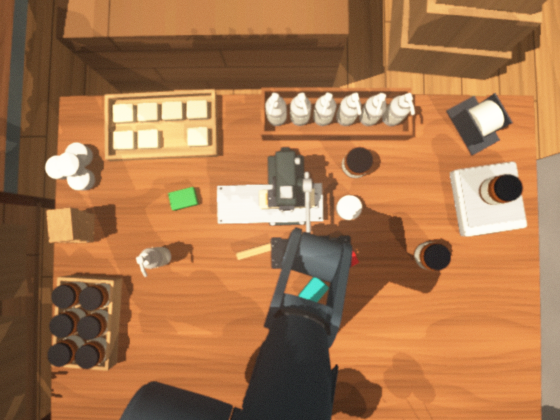

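The lever is level to within about 0.3° and the hold is steady. The bottle (150,258), pot (348,207), candle jars (357,161) and (433,255) and brush (257,251) are unchanged in this view; the tin is hidden by the arm here. Handing in.

```bash
python3 -c "
from rig import robot
print(robot.hand_in());o=robot.get_obs();print(o['time'],o['position'],o['ft_force'],o['grip_width'])"
```

```text
the job is handed in; nothing more can be done
None
the job is handed in; nothing more can be done
```

I slid the loose bar along the bed until it butted against the seated bar. I then took the lever by its ball knob, brought it down to level, and handed the job in at about 15.7 s while still holding it there.

**Bars:**
- I stopped pushing when contact reached 4.7 N, then released the bar.
- The front edges are in line to about 0.3 mm in the top view.
- The outer end sits at about y = 80.6 mm in the press frame, where 80 would be exactly flush.
- Single side-view points agreed less well: the seam came out 6 mm off its nominal position and the outer end between 77 and 82 mm. I put this down to blur and did not push the end face a second time.

**Lever and stamp:**
- In the side view the stamp is down on the bars.
- The knob was steady, with about 10 N pushing up against the grip.
- The rod's slope, from four noisy depth fits, was between 0.0° and 0.6° above level. By the arm's own position the knob had come down 129 mm, where 128 is exactly level.
- A sideways force of 2 to 3 N remained on the grip.

**Bystanders:** The brush, pot, jars and bottle looked unmoved in the last top picture. The arm hid the tin there, but it was in place in the side view shortly before.

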